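Seat a wheel-bearing cone in its cup and check that it rocks free

ROBOT

A 7-joint arm with a two-finger parallel gripper is mounted at the origin on the work surface. World frame = base frame: x ahead of the robot, y to its left, z up, the work surface at z = 0. Lengths are in mm, angles in rad, forces in N, time in s.
With the tool pointing down it reaches from about 350 to 900 mm from the base axis. Payload 8.1 kg.
Tool frame: the origin (TCP) lies at the very end of the fingers, on their centre line; the grasp point (between the pads) lies 19 mm behind it; z points along the fingers, y is the direction in which the jaws open and shut (so a half turn about z gives the same grasp; the last joint's range is limited). The gripper opens to 92 mm and grips with 3 to 60 N. Pads are 19 mm wide; open, the fingers measure 130 mm over their backs; the gripper's body (75 mm by 190 mm) begins 47 mm behind the grasp point.
Start: joints at [1.152, 0.434, 0.025, 1.573, -0.012, 1.134, -0.075], TCP at [194.087, -594.114, 226.742] pointing down, gripper open.
Joint ranges: [-2.62, 2.62], [-0.44, 2.09], [-1.27, 1.32], [0.08, 2.57], [-1.32, 4.46], [0.12, 2], [-2.74, 2.74]. Speed limits (rad/s): [2.22, 2.22, 3.01, 3.01, 3.14, 3.14, 3.14].

INTERFACE

Orientations are given as a unit quaternion [x, y, z, w].
In Python, from workcell import robot, vision, ticket, nets, current_t, current_q, current_joint_velocities, current_tau, current_tool_pos, current_tool_rot, current_wrist_force, current_moment, current_opening gives the robot as it stands. The module is installed in compiled form; this text tells all that it offers. Calls block until the motion is done:
- robot.movep(position, orientation): joint-space move of the TCP to a pose.
- robot.move_l(position, rotation=None, velocity=150, contact_N=None): straight line of the TCP; rotation=None keeps the orientation; velocity is the mean speed in mm/s. With contact_N (N) it stops when the force on the tool has changed by that much, and returns True; else False.
- robot.move_j(angles): joint-space move.
- robot.grip(opening): finger opening in mm; the grip force is fixed at half the most; returns when the fingers have stopped.
- robot.pause(seconds).
- robot.inverse_kinematics(position, orientation): joint angles nearest the present ones, or None.
- vision.capture(name): name is "scene" or "top"; returns a dict with "image" (420x560x3 uint8, red, green, blue), "camera_matrix" (3x3 intrinsics, pixels), "rvec" (rotation vector, rad) and "tvec" (3), from world to camera coordinates, as OpenCV has them. Camera axes: x right, y down, z forward; pixel columns grow to the right and rows downward; lengths in mm; the calibration is good to about 2 mm. A picture is of the moment at which its call begins. There is no depth.
A pose or a line that the arm cannot do raises robot.IKError and nothing moves.
- ticket.hand_in(): hands the job in, once; it reports no verdict.
Trained networks look in the newest picture that a camera, given by its name, has taken for a name from the list of things; names that differ only in an ending like _2 or _b are one class to them, and where a whole thing is asked for, a point or a joint stands for the part that bears it (a point fixed in the world has none). Each returns a list of dicts, best first, with "p" (0 to 1); they miss things now and then, are a little off and sometimes report something else, mostly with a low value. They report only what shows in the picture. A call takes as long as a camera call. They do not tell look-alikes from the thing itself.
- nets.find_in(camera, query): "position" ([column, row] in pixels, amid what is visible of it).
- nets.silhouettes(camera, query): "region" (420x560 bool, what is visible of it) and "position" ([column, row] in pixels, amid what is visible of it).
Readings, each from a call of its own:
- current_t(): time.
- current_q(): joint angles.
- current_joint_velocities(): joint speeds.
- current_tau(): joint torques, N m.
- current_tool_pos(): TCP position.
- current_tool_rot(): TCP orientation.
- current_wrist_force(): force on the tool from outside, world axes, zero at the start.
- current_moment(): the same for the moment, N m.
- current_opening(): finger opening in mm.
Only numpy, scipy, OpenCV 4.12 (cv2) and the standard library are available. Lean on these libraries where they do the work, as an engineer would, in place of code of your own. Each camera call takes 0.05 s, during which the arm holds its last target. There are 200 camera calls.

TASK

Lower the roller-bearing cone gently into the larger of the two bearing carriers, its grip in line with the carrier's ears, and press it home in the cup with about 10 newtons, never more than 25. Keeping that push on it, rock it by its grip at least 20 degrees anticlockwise (seen from above) of the line of the ears and then at least 20 degrees clockwise of that line. Leave it sitting square in the cup, let go, and do not disturb the tin, the wrench or the washer.

Things in the scene. Friction and masses are not known exactly. Their poses are not given: they have to be found in the camera images.
- cone: The roller-bearing cone, one loose rigid piece; origin at the centre of its underside (small end), z up its axis, x along its flat grip. From the bottom: roller taper, 40 mm diameter at the foot, 58 mm at 22 mm up (half angle 22 degrees); rib 50 mm wide to 26 mm; neck 28 mm wide to 34 mm; flat upright grip 44 mm long (x), 12 mm thick (y), from 34 to 76 mm up. Oiled taper, turns easily.
- cone_mid (a point): Centre of the roller-bearing cone on its steel fitting stub, 0.24 to 0.36 kg, which stands on the bench on its small end: on the axis, 38 mm above its underside and 38 mm below the top of its flat grip. z up the axis, x along the grip's length. Either way round (half a turn) is right.
- grip_end (a point): Point on one end face of the cone's flat grip: 22 mm from the axis in the cone's +x, 55 mm above its underside.
- carrier: Larger bearing carrier: grey round housing 92 mm wide, 50 mm tall, 71 mm bore open at the top; two bolt ears at its foot reach 72 mm from the axis along its x and -x (the line of the ears; studs end 34 mm up). Origin: centre of the underside, 16 mm above the bench; z up. On a fixed rubber foot: it gives straight down 1 mm per 12 N (8 mm at most), not sideways. The cup inside holds firm in it.
- face (a point): Centre of the larger carrier's top face, 50 mm above its origin, same axes. Below it is the matching oiled cup: inner taper of the cone's angle, mouth 60 mm wide, 0 to 14 mm below this face. That depth differs each time, is not measured and must be felt. With the cone fully home, unpressed, cone_mid stands 14 mm above this point if the mouth is level with it, and lower by as much as it is deeper.
- small_carrier: The smaller bearing carrier, fixed, which the cone does not fit: the same form, 74 mm in diameter, top 58 mm above the bench, mouth 44 mm, ears reaching 60 mm along its x. Origin on the bench on its axis. The two carriers may stand in either place.
- tin: Bystander: plain metal tin, 66 mm diameter, 70 mm tall, standing; origin at the centre of its underside.
- wrench: Bystander: steel wrench 180 mm long lying flat, along its x; origin under its middle.
- washer: Bystander: flat steel washer, 48 mm across, 6 mm thick, lying; origin at the centre of its underside.
Things that resemble listed ones, but are neither listed nor needed, are in the scene too. Leave any yellow look-alike of the part that bears carrier alone.

How it is judged:
By the outcome, as a careful person would: the job done as asked, in the order asked, and still so for the second after the job is handed in, with the robot touching nothing.
It also fails if it takes over 51 s, if anything falls off the work surface, if the arm or the gripper's body presses on something with over 40 N, if the wrist force passes 120 N, or if a joint passes its speed limit or range.

## Working session

There is one attempt and no reset: what is moved stays moved. The work goes in short steps, each a Python script; the robot and the scene stay as the last script left them, time stands still between calls to the robot, and variables do not carry over. Pictures are saved under pics/ and viewed, about 8 in all and at most 12, crops included, and the job is handed in when it is done.

```bash
mkdir -p pics
cat > h.py <<'E'
import numpy as np, cv2
from workcell import *
import workcell as w
def cap(n,f=None):
    c=vision.capture(n)
    if f: cv2.imwrite('pics/'+f,c['image'][:,:,::-1])
    return c
def proj(c,P):
    return cv2.projectPoints(np.float64(P).reshape(-1,1,3),np.float64(c['rvec']),np.float64(c['tvec']),np.float64(c['camera_matrix']),None)[0].reshape(-1,2)
def back(c,uv,z):
    R=cv2.Rodrigues(np.float64(c['rvec']))[0];t=np.float64(c['tvec']).ravel();K=np.float64(c['camera_matrix'])
    d=R.T@np.linalg.solve(K,[uv[0],uv[1],1]);o=-R.T@t
    return o+d*(z-o[2])/d[2]
E
python3 - <<'E'
from h import *
a=cap('scene','s0.png');b=cap('top','t0.png')
for n,c in(('scene',a),('top',b)):
    R=cv2.Rodrigues(np.float64(c['rvec']))[0];print(n,(-R.T@np.float64(c['tvec']).ravel()).round(),np.array(c['camera_matrix']).round(1).tolist())
    for q in['cone','carrier','small_carrier','tin','wrench','washer','face','cone_mid','grip_end']:
        r=nets.find_in(n,q); print(q,[(round(x['p'],2),np.round(x['position'],1).tolist(),back(c,x['position'],{'cone':38,'carrier':40,'face':66,'cone_mid':38,'grip_end':55}.get(q,20))[:2].round().tolist()) for x in r[:4]])
print(current_t(),current_tool_rot(),current_tool_pos(),current_opening())
E
```

```text
scene [1436.  549.  980.] [[486.5, 0.0, 278.4], [0.0, 486.5, 210.6], [0.0, 0.0, 1.0]]
cone [(0.74, [203.3, 171.3], [518.0, -233.0])]
carrier [(0.79, [349.7, 227.9], [518.0, 260.0]), (0.56, [415.3, 245.0], [489.0, 435.0])]
small_carrier [(0.58, [274.6, 201.0], [508.0, 17.0])]
tin [(0.93, [148.5, 209.1], [723.0, -280.0])]
wrench [(0.91, [289.3, 282.5], [753.0, 201.0])]
washer [(0.56, [260.0, 181.9], [454.0, -66.0])]
face [(0.66, [354.9, 228.7], [539.0, 281.0]), (0.65, [411.7, 248.0], [530.0, 434.0]), (0.3, [288.7, 283.9], [790.0, 219.0])]
cone_mid [(0.82, [204.2, 168.2], [504.0, -240.0])]
grip_end [(0.77, [204.7, 167.3], [517.0, -227.0])]
top [419.  97. 913.] [[385.8, 0.0, 277.8], [0.0, 385.8, 210.2], [0.0, 0.0, 1.0]]
cone [(0.64, [432.5, 262.1], [491.0, -246.0])]
carrier [(0.92, [200.6, 250.4], [509.0, 277.0]), (0.77, [128.2, 258.3], [489.0, 440.0])]
small_carrier [(0.96, [310.0, 243.9], [530.0, 28.0])]
tin [(0.82, [433.3, 163.7], [730.0, -271.0])]
wrench [(0.66, [237.6, 160.7], [731.0, 203.0])]
washer []
face [(0.73, [202.7, 252.9], [501.0, 267.0]), (0.58, [130.6, 261.5], [480.0, 423.0])]
cone_mid [(0.81, [428.6, 263.4], [488.0, -237.0])]
grip_end [(0.82, [430.2, 260.2], [494.0, -235.0])]
1.0 [ 9.87563336e-01  1.57221681e-01 -5.66312113e-06  1.56049470e-05] [ 194.0841415  -594.11273663  226.72880052] 92.33225306045195
```

```bash
python3 -c "
import cv2,numpy as np
a=cv2.imread('pics/s0.png');b=cv2.imread('pics/t0.png')
"
```

```text
(no output)
```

View pics/s0.png

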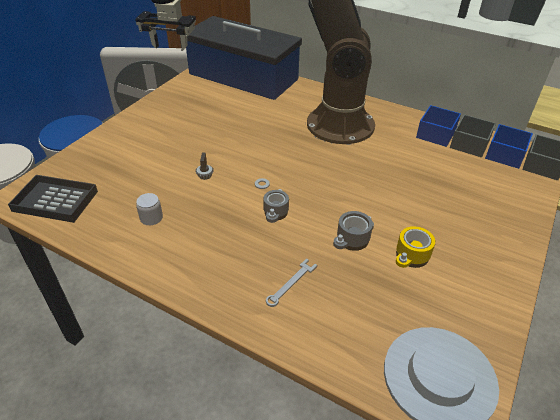

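View pics/t0.png

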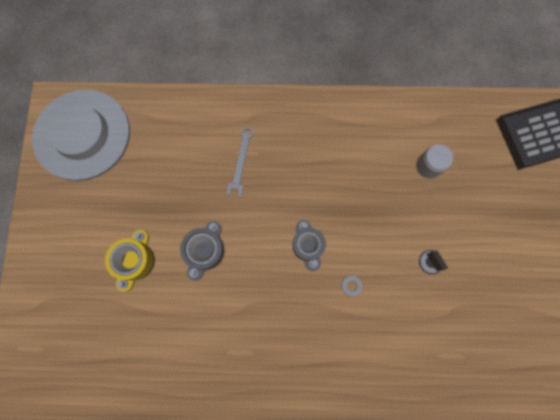

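The scene camera shows the cone at (204,165), a small grey carrier at (276,204), a larger grey carrier at (354,229) and a yellow look-alike at (416,245). In the top view these are at (432,262), (310,244), (202,250) and (128,260). The larger grey one fits the description of the target carrier. Next I fit the models to the silhouettes and confirm in one crop.

```bash
cat > fit.py <<'E'
from h import *
from scipy.optimize import minimize
th=np.linspace(0,2*np.pi,32,endpoint=False)
def ring(r,z,x=0): return np.c_[x+r*np.cos(th),r*np.sin(th),0*th+z]
def box(x,y,z0,z1): return np.array([[a*x,b*y,z] for a in(-1,1) for b in(-1,1) for z in(z0,z1)],float)
V=np.vstack
CONE=[V([ring(20,0),ring(29,22)]),V([ring(29,22),ring(25,22),ring(25,26)]),V([ring(14,26),ring(14,34)]),box(22,6,34,76)]
def ear(s): return [V([ring(13,16,s*59),ring(13,28,s*59),ring(13,16,s*40),ring(13,28,s*40)]),V([ring(6,28,s*59),ring(6,50,s*59)])]
CARR=[V([ring(46,16),ring(46,66)]),V([ring(30,0),ring(30,16)])]+ear(1)+ear(-1)
def place(P,p):
    c,s=np.cos(p[2]),np.sin(p[2]);z=p[3] if len(p)>3 else 0
    return P@np.array([[c,s,0],[-s,c,0],[0,0,1]])+[p[0],p[1],z]
def mask(c,M,p,S=4):
    m=np.zeros((420*S,560*S),np.uint8)
    for P in M: cv2.fillConvexPoly(m,cv2.convexHull(np.round((proj(c,place(P,p))+.5)*S).astype(np.int32)),1)
    return cv2.resize(m.astype(np.float32),(560,420),interpolation=cv2.INTER_AREA)
def fit(views,M,p0):
    def cost(q):
        p=[p0[0]+q[0],p0[1]+q[1],p0[2]+q[2]/30];t=0
        for c,r in views:
            m=mask(c,M,p);t+=1-np.minimum(m,r).sum()/np.maximum(m,r).sum()
        return t
    b=minimize(cost,[0,0,0],method='Nelder-Mead',options=dict(initial_simplex=[[0,0,0],[8,0,0],[0,8,0],[0,0,8]],xatol=.1,fatol=1e-4,maxiter=150))
    return [p0[0]+b.x[0],p0[1]+b.x[1],p0[2]+b.x[2]/30],b.fun
E
cat > f1.py <<'E'
from fit import *
C={n:cap(n) for n in('scene','top')}
S={}
for n in C:
    for q,uv in(('cone',{'scene':(204,168),'top':(432,262)}[n]),('carrier',{'scene':(354,230),'top':(202,250)}[n])):
        r=[x for x in nets.silhouettes(n,q) if np.hypot(*(np.array(x['position'])-uv))<25]
        print(n,q,len(r),r and (r[0]['p'],int(r[0]['region'].sum())))
        if r:S[n,q]=r[0]['region'].astype(np.float32)
res={}
for q,M,xy in(('cone',CONE,(490,-240)),('carrier',CARR,(505,273))):
    for names in(('scene','top'),('scene',),('top',)):
        vs=[(C[n],S[n,q]) for n in names if (n,q) in S]
        if not vs: continue
        rs=[fit(vs,M,[*xy,a]) for a in((0,.8,1.6,2.4) if len(names)==2 else (res[q][2],))]
        rs.sort(key=lambda r:r[1])
        if len(names)==2: res[q]=rs[0][0]
        print(q,names,[(np.round([p[0],p[1],np.degrees(p[2])],1).tolist(),round(f,3)) for p,f in rs])
tiles=[]
for q,M in(('cone',CONE),('carrier',CARR)):
    for n in C:
        im=cv2.resize(C[n]['image'][:,:,::-1],None,fx=6,fy=6,interpolation=cv2.INTER_CUBIC)
        u=proj(C[n],[res[q][0],res[q][1],40])[0]
        for P in M: cv2.polylines(im,[cv2.convexHull(np.round((proj(C[n],place(P,res[q]))+.5)*6).astype(np.int32))],True,(0,255,0),1)
        x,y=(u*6).astype(int);tiles.append(cv2.resize(im[y-190:y+190,x-190:x+190],(300,300)))
cv2.imwrite('pics/f1.png',V([np.hstack(tiles[:2]),np.hstack(tiles[2:])]))
E
python3 f1.py
```

```text
scene cone 1 (0.66, 283)
scene carrier 1 (0.7, 1157)
top cone 1 (0.81, 514)
top carrier 0 []
cone ('scene', 'top') [([493.1, -248.9, 26.7], np.float64(0.204)), ([492.7, -248.2, 54.3], np.float64(0.242)), ([492.9, -248.4, 53.4], np.float64(0.245)), ([492.7, -249.3, 146.5], np.float64(0.469))]
cone ('scene',) [([492.6, -250.5, 26.7], np.float64(0.107))]
cone ('top',) [([493.3, -247.1, 32.5], np.float64(0.076))]
carrier ('scene', 'top') [([515.0, 271.5, -20.9], np.float64(0.048)), ([514.5, 271.5, 160.2], np.float64(0.05)), ([515.7, 271.7, 29.2], np.float64(0.162)), ([515.6, 271.3, 36.1], np.float64(0.162))]
carrier ('scene',) [([515.0, 271.2, -20.6], np.float64(0.048))]
```

View pics/f1.png

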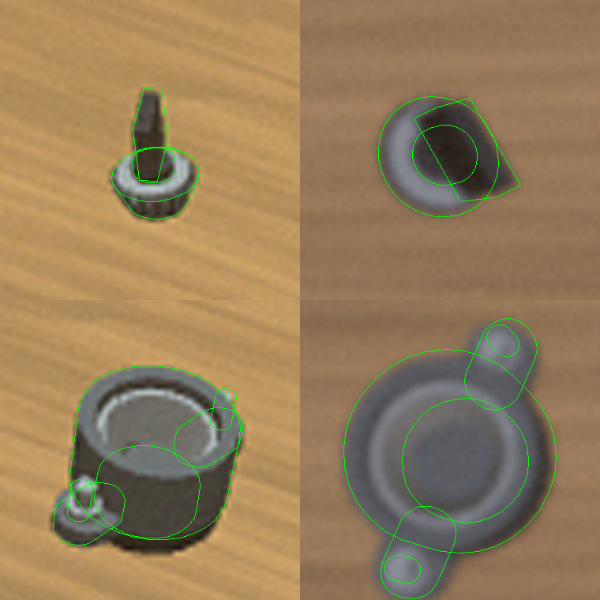

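The crop confirms the cone (dark grip, rib) and the larger grey carrier with its ears. The top view suggests the carrier sits a few mm off the scene-only fit, so I refine it.

```bash
cat > f2.py <<'E'
from fit import *
out=[]
for k in range(4):
    for n,uv in(('top',(202,250)),('scene',(354,230))):
        c=cap(n)
        for q in('carrier','small_carrier','face'):
            r=[x for x in nets.silhouettes(n,q) if np.hypot(*(np.array(x['position'])-uv))<15]
            if r:
                p,f=fit([(c,r[0]['region'].astype(np.float32))],CARR,[512,272,-.36])
                print(k,n,q,round(r[0]['p'],2),int(r[0]['region'].sum()),np.round([p[0],p[1],np.degrees(p[2])],1),round(f,3));break
# image-based: circle of the outer rim / bore in top
c=cap('top');im=c['image'];g=cv2.cvtColor(cv2.cvtColor(im,cv2.COLOR_RGB2BGR),cv2.COLOR_BGR2HSV)[:,:,1]
m=(g<70).astype(np.uint8);n,l,s,ct=cv2.connectedComponentsWithStats(m)
i=[j for j in range(1,n) if np.hypot(*(ct[j]-[202,250]))<15 and s[j,4]>300]
for j in i:
    p,f=fit([(c,(l==j).astype(np.float32))],CARR,[512,272,-.36]);print('sat',s[j],np.round([p[0],p[1],np.degrees(p[2])],1),round(f,3))
print(current_t())
for xyz,yaw in(((493,-248,44),27),((512,273,80),-21)):
    for k in range(-1,3):
        for d in(-30,0,30):
            a=np.radians(yaw+180*k+d); q=[np.cos(a/2),np.sin(a/2),0,0]
            J=robot.inverse_kinematics(list(xyz),q);print(xyz,yaw+180*k,d,None if J is None else np.round(J,2).tolist())
E
python3 f2.py
```

```text
0 top carrier 0.86 1808 [511.9 273.8 -21.5] 0.062
0 scene small_carrier 0.16 1214 [514.9 271.  -22.4] 0.049
1 top carrier 0.8 1817 [512.5 273.  -20.9] 0.067
1 scene carrier 0.76 1214 [513.9 271.2 -22.8] 0.062
2 top carrier 0.83 1757 [512.4 272.5 -21. ] 0.072
2 scene carrier 0.96 1163 [514.7 271.1 -22.3] 0.056
3 top carrier 0.58 1832 [511.6 272.9 -19.7] 0.058
3 scene carrier 0.59 1081 [512.9 272.2 -19.4] 0.083
sat [ 180  221   44   60 1770] [512.6 273.1 -21.2] 0.073
2.2
(493, -248, 44) -153 -30 [0.79, 0.61, -0.59, 1.9, 0.48, 0.77, 1.45]
(493, -248, 44) -153 0 [1.07, 0.81, -1.07, 1.88, 0.86, 1.0, 1.65]
(493, -248, 44) -153 30 [1.07, 0.81, -1.07, 1.88, 0.86, 1.0, 2.17]
(493, -248, 44) 27 -30 [0.41, 0.54, -0.06, 1.94, 0.05, 0.67, -1.3]
(493, -248, 44) 27 0 [0.49, 0.55, -0.16, 1.93, 0.14, 0.68, -0.86]
(493, -248, 44) 27 30 [0.56, 0.56, -0.27, 1.92, 0.22, 0.69, -0.41]
(493, -248, 44) 207 -30 [0.79, 0.61, -0.59, 1.9, 0.48, 0.77, 1.45]
(493, -248, 44) 207 0 [1.07, 0.81, -1.07, 1.88, 0.86, 1.0, 1.65]
(493, -248, 44) 207 30 [1.07, 0.81, -1.07, 1.88, 0.86, 1.0, 2.17]
(493, -248, 44) 387 -30 [0.
[... 280 characters left out ...]
-1.19, 1.78, 0.88, 1.15, -0.13]
(512, 273, 80) -201 30 [0.16, 0.87, -1.22, 1.78, 0.9, 1.17, 0.38]
(512, 273, 80) -21 -30 [-1.2, 0.71, 0.96, 1.89, -0.72, 0.93, -2.35]
(512, 273, 80) -21 0 [-0.98, 0.58, 0.58, 1.88, -0.43, 0.81, -2.11]
(512, 273, 80) -21 30 [-0.12, 0.62, -0.67, 1.8, 0.48, 0.89, -2.42]
(512, 273, 80) 159 -30 [0.13, 0.83, -1.15, 1.78, 0.85, 1.12, -0.63]
(512, 273, 80) 159 0 [0.15, 0.85, -1.19, 1.78, 0.88, 1.15, -0.13]
(512, 273, 80) 159 30 [0.16, 0.87, -1.22, 1.78, 0.9, 1.17, 0.38]
(512, 273, 80) 339 -30 [-1.2, 0.71, 0.96, 1.89, -0.72, 0.93, -2.35]
(512, 273, 80) 339 0 [-0.98, 0.58, 0.58, 1.88, -0.43, 0.81, -2.11]
(512, 273, 80) 339 30 [-0.12, 0.62, -0.67, 1.8, 0.48, 0.89, -2.42]
```

```bash
cat >> h.py <<'E'
def Q(deg): a=np.radians(deg); return [np.cos(a/2),np.sin(a/2),0,0]
def F(n=6):
    r=[]
    for _ in range(n): r.append(current_wrist_force()); robot.pause(.02)
    return np.mean(r,0)
def st(*a): print(*a,'t',round(current_t(),2),'p',np.round(current_tool_pos(),2),'F',F().round(2),'M',np.round(current_moment(),2),'op',round(current_opening(),2))
E
python3 - <<'E'
from h import *
q=Q(29)
robot.movep([493,-248.5,150],q); st('above')
print(robot.move_l([493,-248.5,44],velocity=120,contact_N=6)); st('down')
robot.grip(0); st('closed')
robot.move_l([493,-248.5,170],velocity=120); st('up')
E
cat > f3.py <<'E'
from fit import *
from scipy.optimize import minimize
p=np.array(current_tool_pos());R=current_tool_rot();yaw=2*np.arctan2(R[1],R[0]);print(np.degrees(yaw))
for n in('scene','top'):
    c=cap(n,f'lift_{n}.png');uv=proj(c,[p[0],p[1],p[2]-30])[0]
    for x in nets.silhouettes(n,'cone')[:2]: 
        m=x['region'];print(n,uv.round(),round(x['p'],2),np.round(x['position']),int(m.sum()))
    im=cv2.resize(c['image'][:,:,::-1],None,fx=6,fy=6,interpolation=cv2.INTER_CUBIC)
    for P in CONE: cv2.polylines(im,[cv2.convexHull(np.round((proj(c,place(P,[p[0],p[1],yaw,p[2]-44]))+.5)*6).astype(np.int32))],True,(0,255,0),1)
    x,y=(uv*6).astype(int);cv2.imwrite(f'pics/l_{n}.png',cv2.copyMakeBorder(im,300,300,300,300,0)[y+100:y+500,x+100:x+500])
cv2.imwrite('pics/lift.png',np.hstack([cv2.imread('pics/l_scene.png'),cv2.imread('pics/l_top.png')]))
E
python3 f3.py
```

```text
above t 3.89 p [ 492.51 -250.12  150.16] F [-0.53 -0.19  0.01] M [-0.07 -0.01  0.08] op 91.9
False
down t 5.03 p [ 493.51 -248.69   44.63] F [ 0.11 -0.42 -0.23] M [-0.03  0.01  0.01] op 91.58
closed t 6.33 p [ 492.96 -248.54   43.96] F [ 0.2   0.02 -0.99] M [-0.07 -0.01  0.02] op 12.14
up t 7.63 p [ 492.47 -248.29  169.22] F [-0.1  -0.14 -2.35] M [-0.05 -0.02  0.03] op 11.62
29.00130457840106
scene [201. 139.] 0.49 [198. 137.] 252
top [453. 258.] 0.54 [449. 247.] 38
```

View pics/lift.png

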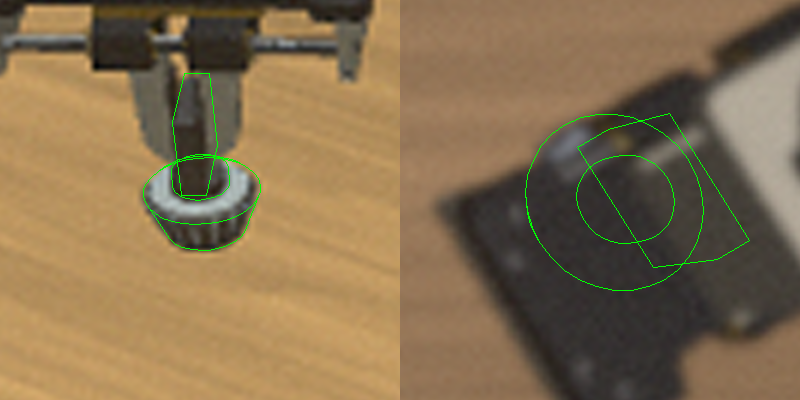

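The cone hangs square and centred in the fingers, matching the model to about 1 px. Next I carry it over and lower it by feel.

```bash
cat >> h.py <<'E'
CX,CY,YAW=513.0,272.3,158.7
E
python3 - <<'E'
from h import *
robot.movep([513,20,230],Q(100)); 
robot.movep([CX,CY,150],Q(YAW)); robot.pause(.3); st('above'); f0=F(10); np.save('f0.npy',f0)
print(np.round(current_q(),2))
print(robot.move_l([CX,CY,108],velocity=70,contact_N=4)); st('108')
print(robot.move_l([CX,CY,66],velocity=12,contact_N=3)); st('touch')
E
```

```text
above t 10.33 p [513.63 271.25 150.39] F [ 0.24 -0.34 -2.58] M [ 0.03 -0.15  0.02] op 11.98
[-0.05  0.56 -0.77  1.73  0.45  1.04  0.22]
False
108 t 11.35 p [513.06 272.55 108.11] F [-0.17 -0.14 -2.38] M [ 0.08 -0.17 -0.02] op 12.22
True
touch t 13.75 p [512.62 271.62  76.47] F [1.31 0.8  0.09] M [ 0.38 -0.46 -0.04] op 12.06
```

```bash
cat > press.py <<'E'
from h import *
f0=np.load('f0.npy')
p=np.array(current_tool_pos()); x,y,z=CX,CY,p[2]
for i in range(22):
    f=F(3)-f0
    if i>3 and 9.5<f[2]<13 and np.hypot(f[0],f[1])<3: break
    l=np.clip(.2*f[:2],-.8,.8); x+=l[0]; y+=l[1]
    z-=np.clip(.06*(11-f[2]),-.8,.5)
    robot.move_l([x,y,z],Q(YAW),velocity=15)
    print(i,np.round([x,y,z],2),f.round(1),np.round(current_tool_pos(),1))
robot.pause(.2);st('end');print(F()-f0);np.save('xyz.npy',[x,y,z])
E
python3 press.py
```

```text
0 [513.37 272.58  75.92] [1.9 1.4 2.1] [512.7 271.7  75.9]
1 [512.81 272.09  75.76] [-2.8 -2.4  8.3] [512.6 271.7  75.9]
2 [512.56 271.8   75.51] [-1.2 -1.5  6.9] [512.6 271.7  75.9]
3 [512.49 271.53  75.32] [-0.4 -1.4  7.8] [512.6 271.6  75.8]
4 [512.39 271.41  75.15] [-0.5 -0.6  8.2] [512.6 271.6  75.8]
5 [512.2  271.36  75.02] [-0.9 -0.3  8.8] [512.6 271.6  75.8]
end t 15.93 p [512.56 271.64  75.76] F [-0.45 -0.93  7.35] M [-0.23  0.03 -0.  ] op 11.72
[-0.19118375 -0.70289005 10.05925514]
```

It is seated: lateral force near zero, push about 10 N, cup about 9 mm deep. Now I rock it while holding the push.

```bash
cat > rock.py <<'E'
from h import *
f0=np.load('f0.npy');x,y,z=np.load('xyz.npy')
a=0.;fm=[];log=[]
def ang():
    R=current_tool_rot(); return (np.degrees(2*np.arctan2(R[1],R[0]))-YAW+180)%360-180
def step(a,lat=.12):
    global x,y,z
    robot.move_l([x,y,z],Q(YAW+a),velocity=20)
    f=F(2)-f0; x+=np.clip(lat*f[0],-.4,.4);y+=np.clip(lat*f[1],-.4,.4);z-=np.clip(.06*(11-f[2]),-.5,.4)
    log.append((round(a),round(ang(),1),*f.round(1),round(float(current_moment()[2]),2)))
    if f[2]>20 or f[2]<3 or abs(log[-1][-1])>2: print('ABORT',log[-1]); return False
    return True
def go(t):
    global a
    while abs(t-a)>.1:
        a+=np.clip(t-a,-4,4)
        if not step(a): return False
    return step(a)
ok=go(27) and go(-27) and go(0)
for l in log: print(*l)
np.save('xyz.npy',[x,y,z]); st(ok); print(np.round([x,y,z],2))
E
python3 rock.py
```

```text
4 4.0 -0.7 -0.7 9.3 0.07
8 8.0 -0.5 -1.0 10.3 0.12
12 12.0 -0.0 -0.2 10.3 0.15
16 16.0 -0.5 0.0 10.6 0.12
20 20.0 -0.5 -0.6 10.0 0.07
24 24.0 -0.2 0.1 11.0 0.15
27 27.0 -0.3 0.1 10.4 0.12
27 27.0 0.4 -0.5 10.2 0.12
23 23.0 0.6 -0.5 10.5 -0.1
19 19.0 0.4 0.6 10.9 -0.16
15 15.0 0.3 -0.2 10.9 -0.15
11 11.0 -0.5 0.4 10.6 -0.05
7 7.0 -0.8 -0.7 11.2 -0.14
3 3.0 -0.1 -0.2 10.3 -0.16
-1 -1.0 0.6 -0.8 11.2 -0.13
-5 -5.0 -0.6 -0.3 11.1 -0.11
-9 -9.0 -0.0 -0.1 10.7 -0.16
-13 -13.0 -0.3 0.2 10.2 -0.13
-17 -17.0 0.2 -0.5 11.0 -0.12
-21 -21.0 -0.4 -0.2 12.3 -0.1
-25 -25.0 0.3 0.4 10.9 -0.19
-27 -27.0 -0.2 -0.0 10.7 -0.05
-27 -27.0 -0.5 0.1 11.4 -0.0
-23 -23.0 -0.5 -0.5 11.3 0.04
-19 -19.0 -0.5 0.0 10.8 0.2
-15 -15.0 0.2 0.6 10.1 0.08
-11 -11.0 0.2 -0.2 10.9 0.11
-7 -7.0 0.3 0.2 11.3 0.07
-3 -3.0 0.2 0.2 11.4 0.18
0 0.0 0.8 -0.3 11.2 0.14
0 0.0 0.3 0.2 11.5 0.08
True t 24.91 p [512.56 271.56  75.66] F [0.02 0.25 8.43] M [ 0.04 -0.1   0.13] op 11.63
[511.93 270.8   74.64]
```

```bash
python3 - <<'E'
from h import *
f0=np.load('f0.npy');x,y,z=np.load('xyz.npy')
for i in range(12):
    f=F(2)-f0
    if f[2]<4: break
    x+=.12*f[0];y+=.12*f[1];z+=.25; robot.move_l([x,y,z],Q(YAW),velocity=20)
st('eased')
robot.grip(45); st('open')
p=current_tool_pos()
robot.move_l([p[0],p[1],170],velocity=100); robot.movep([513,20,260],Q(100)); st('clear')
E
cat > f4.py <<'E'
from fit import *
C={n:cap(n) for n in('scene','top')};tiles=[]
z=75.9-44
for n in C:
    print(n,[(round(r['p'],2),np.round(r['position']).tolist()) for r in nets.find_in(n,'cone')[:2]])
    u=proj(C[n],[CX,CY,60])[0];im=cv2.resize(C[n]['image'][:,:,::-1],None,fx=6,fy=6,interpolation=cv2.INTER_CUBIC)
    x,y=(u*6).astype(int);raw=im[y-200:y+200,x-200:x+200].copy()
    for P in CONE[3:]+CARR[2:]: cv2.polylines(im,[cv2.convexHull(np.round((proj(C[n],place(P,[512.6,271.6,np.radians(-21.3),z if P is CONE[3] else 0]))+.5)*6).astype(np.int32))],True,(0,255,0),1)
    tiles.append(np.hstack([cv2.resize(t,(300,300)) for t in(raw,im[y-200:y+200,x-200:x+200])]))
cv2.imwrite('pics/f4.png',V(tiles))
E
python3 f4.py
```

```text
eased t 27.31 p [512.57 271.61  76.38] F [0.71 0.49 0.85] M [ 0.19 -0.28  0.04] op 11.83
open t 28.14 p [512.83 271.95  76.63] F [-0.43 -0.09 -0.01] M [ 0.04 -0.13 -0.03] op 45.27
clear t 30.37 p [512.83  21.64 259.58] F [0.18 0.27 0.11] M [-0.04 -0.14 -0.05] op 44.74
scene [(0.66, [354.0, 222.0])]
top [(0.7, [204.0, 250.0]), (0.22, [303.0, 239.0])]
```

View pics/f4.png

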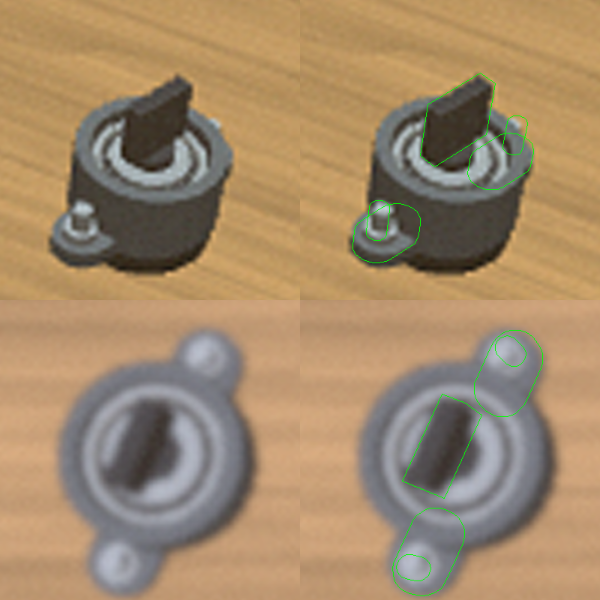

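The picture shows the cone upright and central in the larger carrier, with its grip along the ears in both views. The robot is clear of it. Handing in.

```bash
python3 -c "
from h import *
ticket.hand_in();print(current_t())"
```

```text
the job is handed in; nothing more can be done
the job is handed in; nothing more can be done
```

The cone is seated in the larger grey carrier and released, and I handed the job in at about 30 s of the 51 s allowed. The hand-in reports no verdict.

- **Pressing:** I lowered the cone by feel and found the cup mouth about 9 mm below the face. I pressed it home with about 10 N. The push read 9.3 to 12.3 N while rocking and was never more than 12.3 N at any reading. Side force stayed at about 1 N or less.
- **Rocking:** With the push held, I rocked it 27° anticlockwise, then 27° clockwise of the line of the ears, and brought it back in line. These angles are the tool's. I measured the ear line at -21.3°, with individual fits ranging from about -19° to -23°, so both swings should clear 20°.
- **Release:** I eased the push to about 3 N, opened the fingers and backed away.
- **Last checks:** The final pictures show the cone upright and central in the carrier, its grip in line with the ears to within what the picture can resolve. The gripper reads essentially no force.
- **Disagreement:** The two cameras placed the carrier 2 to 3 mm apart. I settled the centre by feel, which agreed with their average to within 1 mm.
- **Not checked:** I did not measure the tin, wrench and washer again afterwards. The arm's path kept well above or away from them.

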